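# Lay up the treatment tray

### The arm

A 6-joint arm with a two-finger parallel gripper is mounted at the origin on the work surface. World frame = base frame: x ahead of the robot, y to its left, z up, the work surface at z = 0. Lengths are in m, angles in rad, forces in N, time in s.
With the tool pointing down it reaches from about 0.225 to 0.875 m from the base axis. Payload 3.4 kg.
Tool frame: the origin (TCP) lies at the very end of the fingers, on their centre line; the grasp point (between the pads) lies behind it (manip.grasp_offset is the z of the grasp point in the tool frame, in m); z points along the fingers, y is the line along which they close (so a half turn about z gives the same grasp; the last joint's range is limited). The gripper opens to 85 mm and grips with 20 to 120 N. Pads are 22 mm wide; open, the fingers measure 114 mm over their backs; the gripper's body (76 mm by 85 mm) begins 54 mm behind the grasp point. The pads swing forward as they close: fully open they stand 13 mm farther back than shut.
Start: joints at [-1.254, 0.276, 1.505, -0, 1.361, -0.121], TCP at [0.244, -0.521, 0.231] pointing down, gripper open.
Joint ranges: [-2.89, 2.89], [-0.75, 2.08], [0.22, 2.7], [-1.18, 4.32], [0.11, 2.71], [-2.7, 2.7]. Speed limits (rad/s): [2.57, 2.57, 3.14, 3.14, 3.14, 3.14].

### API

Orientations are given as a unit quaternion [w, x, y, z].
In Python, from rig import manip gives the robot as it stands.
- The arm moves only by the shell command python3 -m pendant 'ROWS' [FORCE]. ROWS is JSON, a list of rows, each an object of numbers: "dx", "dy", "dz": the shift along the tool's x, y, z in m; "rx", "ry", "rz": the turn, a rotation vector about the tool's x, y, z in degrees; "hand": the finger opening in m, from 0 to 0.0854. In form: [{"dx": .., "dy": .., "dz": .., "rx": .., "ry": .., "rz": .., "hand": ..}, ...]. A call has 1 to 12 rows; each row shifts and turns the commanded pose from where the row before left it, along the tool's axes as they then stand; what a row does not reach is not made up. A row lasts 1/12 s, in which the tool goes at most 41.7 mm and 7.16 degrees, less where a joint would pass 70% of its speed; a pose out of reach is approached as far as the arm can. A call is refused whole if a number of a shift passes 0.0417 or a number of a turn 7.16, either way. A call with a gripper value outside its range is refused whole. The fingers move at their own pace and stop on an object; FORCE is the grip in N (left out, the last holds). Time passes only in rows, so rows that do not move let the fingers close. It gives the time, the measured TCP pose, the force, the opening and the grip force at its end, in the units of the state.
- manip.get_state(): the state, without advancing time (a new reading comes with each control period).
- manip.get_image(name): name is "scene" or "top"; returns a dict with "frame" (400x640x3 uint8, red, green, blue), "fx", "fy", "cx", "cy" (pixels), "position" and "attitude" of the camera in the world. Camera axes: x right, y up, looking along -z (the intrinsics and any distortion apply to the point x, -y, -z); pixel columns grow to the right and rows downward; lengths in m; the calibration is good to about 2 mm. A picture is of the moment at which its call begins. There is no depth.
- manip.sign_off(): hands the job in; it is judged then, once.
The state is a dict: "clock": time; "qpos": joint angles; "qd": joint speeds; "effort": joint torques, N m; "position": TCP position; "ee_rot": TCP orientation; "contact_force": force on the tool from outside, world axes, zero at the start; "moment": the same for the moment, N m; "width": finger opening in m; "gripper_force": force on a finger pad.
Only numpy, scipy, OpenCV 4.12 (cv2) and the standard library are available. Lean on these libraries where they do the work, as an engineer would, in place of code of your own. Each camera call takes 0.05 s, during which the arm holds its last target. There are 200 camera calls.

### The job

Lay up the white carry tray: put the lidded round drum, the lidded long box, the lidded square box and the capped brown bottle into it, each upright and fully down in the holder made to fit its shape and size. Set them down gently, without dropping or tipping them over, and leave the two open, lidless steel vessels standing where they are.

Things in the scene. Friction and masses are not known exactly. Their poses are not given: they have to be found in the camera images.
- drum: Round steel dressing drum closed with a lid: body 60 mm diameter, 54 mm high, lid 62 mm diameter and 6 mm thick on top (60 mm high), with a small black knob 16 mm across up to 74 mm. The lid does not come off. 0.19 to 0.34 kg. Origin: centre of its underside; z up along its axis.
- instrument_box: Long rectangular steel instrument box closed with a lid: 80 mm (own x) by 44 mm (own y) by 36 mm high, lid 82 x 46 x 5 mm on top (41 mm high), black knob 16 mm across in the middle up to 55 mm. The lid does not come off. 0.19 to 0.34 kg. Origin: centre of its underside; z up.
- swab_box: Square steel swab box closed with a lid: 46 x 46 mm (along own x and y), 46 mm high, lid 48 x 48 x 5 mm on top (51 mm high), black knob 16 mm across up to 65 mm. The lid does not come off. 0.15 to 0.27 kg. Origin: centre of its underside; z up.
- bottle: Round brown medicine bottle with a white cap: body 44 mm diameter, straight up to 68 mm, then a shoulder, cap 28 mm diameter from 80 to 96 mm. 0.11 to 0.20 kg. Origin: centre of its underside; z up along its axis.
- open_pot: Look-alike of the drum, without a lid: open round steel pot, 60 mm diameter, 54 mm high, wall 3 mm, empty. Not part of the set, stays where it is. Origin: centre of its underside; z up.
- open_box: Look-alike of the instrument box, without a lid: open rectangular steel box, 80 mm (own x) by 44 mm (own y), 36 mm high, wall 3 mm, empty. Not part of the set, stays where it is. Origin: centre of its underside; z up.
- drum_holder: Large round holder for the drum: shallow steel cup, 80 mm inside diameter, wall 3 mm, rim 16 mm above its origin, floor 3 mm thick. Fixed in the white tray (250 mm square, walls 20 mm, left half of the table), in any of its four corners, 112 mm from the next. Origin: centre of its underside, 4 mm above the table; x and y along the tray sides.
- box_holder: Long rectangular holder for the instrument box: shallow steel frame, inside 96 mm (own x) by 60 mm (own y), wall 3 mm, rim 16 mm above its origin, floor 3 mm thick. Fixed in the white tray (250 mm square, walls 20 mm, left half of the table), in any of its four corners, 112 mm from the next. Origin: centre of its underside, 4 mm above the table; x and y along the tray sides.
- swab_holder: Square holder for the swab box: shallow steel frame, inside 64 x 64 mm, wall 3 mm, rim 16 mm above its origin, floor 3 mm thick. Fixed in the white tray (250 mm square, walls 20 mm, left half of the table), in any of its four corners, 112 mm from the next. Origin: centre of its underside, 4 mm above the table; x and y along the tray sides.
- bottle_holder: Small round holder for the bottle: shallow steel cup, 64 mm inside diameter, wall 3 mm, rim 16 mm above its origin, floor 3 mm thick. Fixed in the white tray (250 mm square, walls 20 mm, left half of the table), in any of its four corners, 112 mm from the next. Origin: centre of its underside, 4 mm above the table; x and y along the tray sides.
There are look-alikes about, which are no part of the job. Leave any red look-alike of the open_box alone.

How it is judged:
By the outcome, as a careful person would: the job done as asked, in the order asked, and still so for the second after the job is handed in, with the robot touching nothing.
It also fails if it takes over 120 s, if anything falls off the work surface, if the arm or the gripper's body presses on something with over 40 N, if the wrist force passes 120 N, or if a joint passes its speed limit or range.

## Working session

There is one attempt and no reset: what is moved stays moved. The work goes in short steps, Python scripts to look and compute and a shell command to move; the robot and the scene stay as the last step left them, time stands still between calls to the robot, and variables do not carry over. Pictures are saved under pics/ and viewed, at most 14 in all, crops included, and the job is handed in when it is done.

```bash
ls; mkdir -p pics; python3 - <<'E'
from rig import manip
import cv2
print(manip.get_state()); print(manip.grasp_offset)
for n in("scene","top"):
    d=manip.get_image(n); cv2.imwrite(f"pics/{n}0.png",d["frame"][:,:,::-1]); print({k:v for k,v in d.items() if k!="frame"})
E
```

```text
pics
{'clock': 0.0, 'qpos': array([-1.25398400e+00,  2.76618016e-01,  1.50615111e+00,  4.75504922e-06,
        1.36072535e+00, -1.20969701e-01]), 'qd': array([ 0.00030676,  0.00020304,  0.00031251,  0.00047125, -0.00076466,
       -0.00057216]), 'effort': array([-2.62593458e-03, -4.16789138e+01, -2.45811832e+01, -5.45319799e-04,
        1.10081464e-02, -7.36505683e-07]), 'position': array([ 0.24360224, -0.52024693,  0.23041944]), 'ee_rot': array([-9.46581641e-04,  9.76138530e-01,  2.17146648e-01, -9.06519397e-05]), 'contact_force': array([0.22829073, 0.93006445, 0.1418799 ]), 'moment': array([0.02374085, 0.0274187 , 0.02708573]), 'gripper_force': 0.0, 'width': 0.08558462767797356}
-0.0187
{'fx': 362.18520037994847, 'fy': 362.18520037994847, 'cx': 320.8691959753924, 'cy': 195.83799062300486, 'position': array([1.07206494, 0.25624762, 0.76619242]), 'attitude': array([0.49377184, 0.19694958, 0.312727  , 0.78714805])}
{'fx': 405.94985333510857, 'fy': 405.94985333510857, 'cx': 319.02688617920825, 'cy': 201.5042901240186, 'position': array([ 0.38128567, -0.03962774,  1.0301738 ]), 'attitude': array([ 0.71598916,  0.01678803, -0.03247533, -0.69715353])}
```

```bash
python3 - <<'E'
import cv2
a=cv2.imread("pics/top0.png"); cv2.imwrite("pics/top0b.png",cv2.resize(a,(800,500),interpolation=cv2.INTER_CUBIC))
E
```

```text
(no output)
```

View pics/top0b.png

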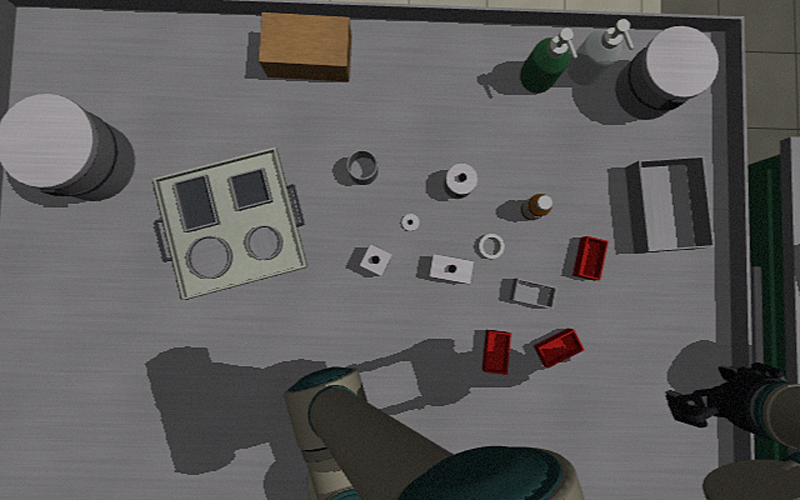

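View pics/scene0.png

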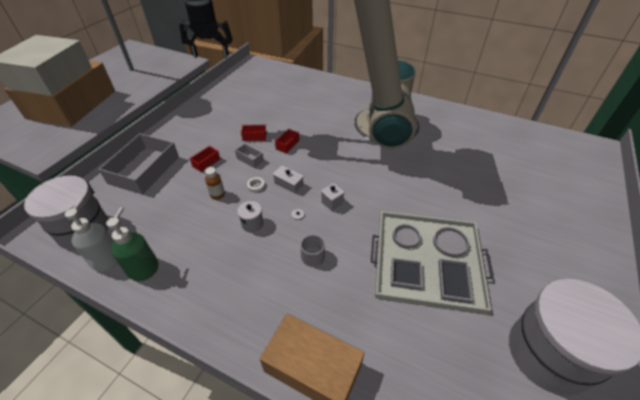

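The top view (800 px scale) shows:
- **Wanted items:** lidded drum at (462,180), lidded long box at (452,268), lidded square box at (376,260), and bottle at (540,205).
- **To be left alone:** the lidless pot at (362,167), the lidless steel box at (532,292), three red boxes, and two flat discs.
- **Tray:** holders are long (195,203), square (249,188), large round (209,257) and small round (264,243).

The drum and long box I want are the ones with black knobs. I'll confirm that in enlarged crops.

```bash
python3 - <<'E'
import cv2
a=cv2.imread("pics/top0.png")
def crop(x0,y0,w,h,s,n):
    c=cv2.resize(a[y0:y0+h,x0:x0+w],None,fx=s,fy=s,interpolation=cv2.INTER_CUBIC)
    for i in range(0,w,20): cv2.putText(c,str(x0+i),(i*s,10),0,.35,(0,255,255)); cv2.line(c,(i*s,12),(i*s,18),(0,255,255))
    for i in range(0,h,20): cv2.putText(c,str(y0+i),(0,i*s+4),0,.35,(0,255,255)); cv2.line(c,(24,i*s),(30,i*s),(0,255,255))
    cv2.imwrite(n,c)
crop(270,110,190,145,4,"pics/items.png"); crop(115,110,140,135,4,"pics/tray.png")
E
```

```text
(no output)
```

View pics/items.png

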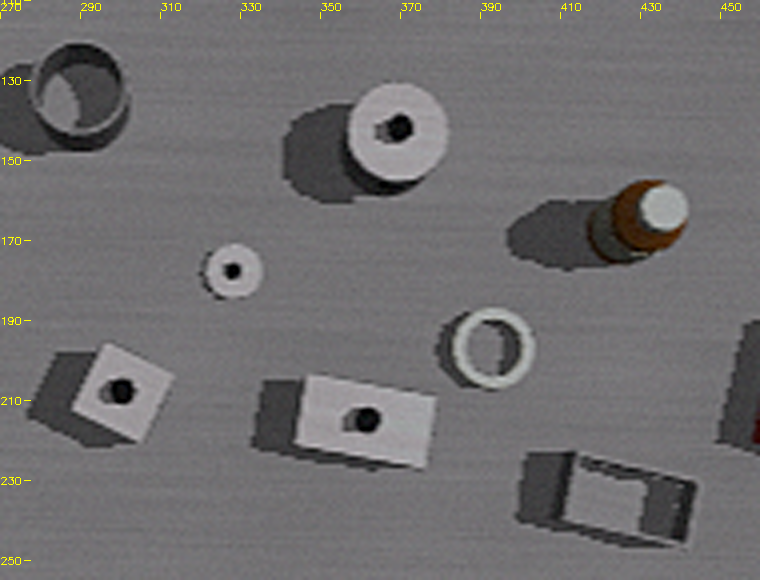

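View pics/tray.png

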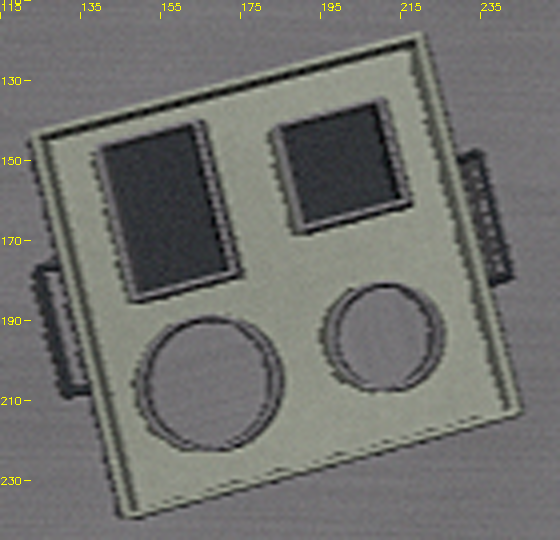

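```bash
cat > h.py <<'E'
import numpy as np, cv2
from rig import manip
from scipy.spatial.transform import Rotation as R
def rot(q): return R.from_quat([q[1],q[2],q[3],q[0]])
CAM={"top":dict(f=405.94985,c=(319.02689,201.50429),p=[0.38128567,-0.03962774,1.0301738],q=[0.71598916,0.01678803,-0.03247533,-0.69715353]),
"scene":dict(f=362.1852,c=(320.8692,195.838),p=[1.07206494,.25624762,.76619242],q=[.49377184,.19694958,.312727,.78714805])}
def w(u,v,z,cam="top"):
    k=CAM[cam]; d=rot(k["q"]).apply([(u-k["c"][0])/k["f"],-(v-k["c"][1])/k["f"],-1]); p=np.array(k["p"])
    return (p+d*(z-p[2])/d[2])[:2]
def px(P,cam="top"):
    k=CAM[cam]; a=rot(k["q"]).inv().apply(np.array(P)-k["p"])
    return np.array([k["c"][0]+k["f"]*a[0]/-a[2],k["c"][1]-k["f"]*a[1]/-a[2]])
def st():
    s=manip.get_state(); m=rot(s["ee_rot"]).as_matrix()
    return s,m,np.degrees(np.arctan2(m[1,1],m[0,1]))
def go(x,y,z,yaw):  # target TCP and yaw (deg) of tool y axis -> tool-frame shift, rz
    s,m,a=st(); d=m.T@(np.array([x,y,z])-s["position"])
    t=(yaw-a+90)%180-90
    print("pos",s["position"].round(4),"yaw",a.round(1),"tilt z",m[:,2].round(3),"q6",s["qpos"][5].round(2),"w",s["width"].round(4),"F",s["contact_force"].round(1),"clk",round(s["clock"],2))
    print("tool shift mm",(d*1000).round(1),"rz",round(-t,1),"(or +-180)")
E
python3 - <<'E'
from h import *
def C(pts,x0,y0,z): return np.array([w((x+.5)/4-.5+x0,(y+.5)/4-.5+y0,z) for x,y in pts])
def rect(n,p):
    e=[p[(i+1)%4]-p[i] for i in range(4)]
    print(n,p.mean(0).round(4),[(round(np.linalg.norm(v)*1000,1),round(np.degrees(np.arctan2(v[1],v[0]))%180,1)) for v in e])
rect("ibox",C([(308,375),(437,397),(427,468),(296,443)],270,110,.041))
rect("swab",C([(108,343),(175,377),(140,443),(72,409)],270,110,.051))
rect("obox",C([(575,450),(697,482),(688,546),(562,516)],270,110,.036))
rect("LH",C([(93,147),(203,119),(243,275),(135,302)],115,110,.020))
rect("SH",C([(268,130),(383,97),(412,205),(300,236)],115,110,.020))
def circ(n,l,r,t,b,x0,y0,z):
    p=C([(l,(t+b)/2),(r,(t+b)/2),((l+r)/2,t),((l+r)/2,b)],x0,y0,z); print(n,p.mean(0).round(4),np.linalg.norm(p[0]-p[1]).round(4),np.linalg.norm(p[2]-p[3]).round(4))
circ("drum",348,448,82,183,270,110,.06)
circ("cap",638,689,182,233,270,110,.096)
circ("pot",36,130,43,138,270,110,.054)
circ("ring",452,535,308,390,270,110,.01)
circ("disc",205,264,243,299,270,110,.01)
circ("DH",135,285,315,450,115,110,.020)
circ("BH",322,445,281,391,115,110,.020)
rect("tray",C([(30,135),(423,33),(522,411),(127,518)],115,110,.020))
E
```

```text
ibox [ 0.4209 -0.165 ] [(np.float64(80.2), np.float64(81.9)), (np.float64(43.9), np.float64(172.9)), (np.float64(81.4), np.float64(80.7)), (np.float64(42.2), np.float64(171.2))]
swab [ 0.4333 -0.0163] [(np.float64(45.4), np.float64(64.6)), (np.float64(45.1), np.float64(153.7)), (np.float64(45.8), np.float64(65.0)), (np.float64(45.4), np.float64(153.2))]
obox [ 0.3777 -0.3288] [(np.float64(77.7), np.float64(76.8)), (np.float64(39.7), np.float64(172.2)), (np.float64(79.6), np.float64(78.1)), (np.float64(41.3), np.float64(169.4))]
LH [0.5389 0.3452] [(np.float64(69.9), np.float64(106.4)), (np.float64(101.7), np.float64(17.0)), (np.float64(68.1), np.float64(106.0)), (np.float64(101.2), np.float64(18.0))]
SH [0.5696 0.24  ] [(np.float64(74.2), np.float64(108.2)), (np.float64(71.0), np.float64(17.2)), (np.float64(71.8), np.float64(107.5)), (np.float64(70.1), np.float64(19.2))]
drum [ 0.5956 -0.1782] 0.0609 0.0621
cap [ 0.548  -0.3295] 0.03 0.0301
pot [0.6169 0.0137] 0.0572 0.0587
ring [ 0.4697 -0.2484] 0.0528 0.0521
disc [ 0.5147 -0.0831] 0.0374 0.0357
DH [0.4326 0.3141] 0.0919 0.0836
BH [0.4643 0.2088] 0.0759 0.0686
tray [0.502  0.2769] [(np.float64(251.3), np.float64(106.8)), (np.float64(246.7), np.float64(16.8)), (np.float64(249.5), np.float64(106.8)), (np.float64(246.9), np.float64(17.2))]
```

The crops confirm the targets: the drum and long box both have closed lids and knobs. Measured sizes match the specification, and the tray yaw is about 17°. I start with the drum.

```bash
python3 - <<'E'
from h import *
go(.5956,-.1782,.17,-30)
for p in [(.5956,-.1782),(.4315,.3141)]: print(np.degrees(np.arctan2(p[1],p[0])))
E
```

```text
Traceback (most recent call last):
  File "h.py", line 19, in go
    print("pos",s["position"].round(4),"yaw",a.round(1),"tilt z",m[:,2].round(3),"q6",s["qpos"][5].round(2),"w",s["width"].round(4),"F",s["contact_force"].round(1),"clk",round(s["clock"],2))
                                                                                                                ^^^^^^^^^^^^^^^^
AttributeError: 'float' object has no attribute 'round'
```

```bash
sed -i 's/s\["width"\].round(4)/round(s["width"],4)/' h.py; python3 - <<'E'
from h import *
go(.5956,-.1782,.17,-65)
E
```

```text
pos [ 0.2436 -0.5203  0.2306] yaw -64.9 tilt z [-0.     0.002 -1.   ] q6 -0.12 w 0.0857 F [ 0.4 -0.9 -0.7] clk 0.1
tool shift mm [ 463.8 -160.5   60.9] rz 0.1 (or +-180)
```

```bash
python3 -m pendant '[{"dx":0.0386,"dy":-0.0134,"dz":0.005},{"dx":0.0386,"dy":-0.0134,"dz":0.005},{"dx":0.0386,"dy":-0.0134,"dz":0.005},{"dx":0.0386,"dy":-0.0134,"dz":0.005},{"dx":0.0386,"dy":-0.0134,"dz":0.005},{"dx":0.0386,"dy":-0.0134,"dz":0.005},{"dx":0.0386,"dy":-0.0134,"dz":0.005},{"dx":0.0386,"dy":-0.0134,"dz":0.005},{"dx":0.0386,"dy":-0.0134,"dz":0.005},{"dx":0.0386,"dy":-0.0134,"dz":0.005},{"dx":0.0386,"dy":-0.0134,"dz":0.005},{"dx":0.0386,"dy":-0.0134,"dz":0.005}]' 40; python3 -m pendant '[{},{},{}]'; python3 -c "
from h import *
go(.5956,-.1782,.017,-65)"
```

```text
pos [ 0.2436 -0.5203  0.2306] yaw -64.9 tilt z [-0.     0.002 -1.   ] q6 -0.12 w 0.0857 F [ 0.4 -0.9 -0.7] clk 0.1
tool shift mm [ 463.8 -160.3  213.9] rz 0.1 (or +-180)invalid input
invalid input
```

```bash
python3 -m pendant '[{"dx":0.0,"dy":0.0,"dz":0.0,"rx":0,"ry":0,"rz":0,"hand":0.085}]'; python3 -m pendant '[{"dx":0.01}]' 40; python3 -m pendant '[{"dx":0.01}]'
```

```text
clock: 0.18
position: [0.2437, -0.5204, 0.2307]
ee_rot: [-0.001, 0.976, 0.217, -0.0]
contact_force: [0.4, -0.1, 0.6]
width: 0.0851
gripper_force: 0.0invalid input
invalid input
```

```bash
python3 -m pendant '[{"dx":0.0386,"dy":-0.0134,"dz":0.005,"rx":0,"ry":0,"rz":0,"hand":0.085},{"dx":0.0386,"dy":-0.0134,"dz":0.005,"rx":0,"ry":0,"rz":0,"hand":0.085},{"dx":0.0386,"dy":-0.0134,"dz":0.005,"rx":0,"ry":0,"rz":0,"hand":0.085},{"dx":0.0386,"dy":-0.0134,"dz":0.005,"rx":0,"ry":0,"rz":0,"hand":0.085},{"dx":0.0386,"dy":-0.0134,"dz":0.005,"rx":0,"ry":0,"rz":0,"hand":0.085},{"dx":0.0386,"dy":-0.0134,"dz":0.005,"rx":0,"ry":0,"rz":0,"hand":0.085},{"dx":0.0386,"dy":-0.0134,"dz":0.005,"rx":0,"ry":0,"rz":0,"hand":0.085},{"dx":0.0386,"dy":-0.0134,"dz":0.005,"rx":0,"ry":0,"rz":0,"hand":0.085},{"dx":0.0386,"dy":-0.0134,"dz":0.005,"rx":0,"ry":0,"rz":0,"hand":0.085},{"dx":0.0386,"dy":-0.0134,"dz":0.005,"rx":0,"ry":0,"rz":0,"hand":0.085},{"dx":0.0386,"dy":-0.0134,"dz":0.005,"rx":0,"ry":0,"rz":0,"hand":0.085},{"dx":0.0386,"dy":-0.0134,"dz":0.005,"rx":0,"ry":0,"rz":0,"hand":0.085}]' 40; echo; python3 -m pendant '[{"dx":0,"dy":0,"dz":0,"rx":0,"ry":0,"rz":0,"hand":0.085},{"dx":0,"dy":0,"dz":0,"rx":0,"ry":0,"rz":0,"hand":0.085}]' ; python3 -c "
from h import *
go(.5956,-.1782,.017,-65)"
```

```text
clock: 1.18
position: [0.5962, -0.177, 0.1709]
ee_rot: [0.0, 0.976, 0.217, -0.0]
contact_force: [0.5, -0.6, 0.1]
width: 0.0848
gripper_force: 0.0

clock: 1.35
position: [0.596, -0.1767, 0.1702]
ee_rot: [-0.0, 0.976, 0.219, -0.001]
contact_force: [-0.7, -0.4, 0.5]
width: 0.0853
gripper_force: 0.0
pos [ 0.596  -0.1767  0.1702] yaw -64.7 tilt z [-0.002  0.001 -1.   ] q6 0.73 w 0.0853 F [-0.7 -0.4  0.5] clk 1.35
tool shift mm [ -0.8   1.3 153.2] rz 0.3 (or +-180)
```

Great tracking. I'll descend 153 mm and close.

```bash
python3 -m pendant '[{"dx":-0.0008,"dy":0.0013,"dz":0.03,"rx":0,"ry":0,"rz":0,"hand":0.085},{"dx":0,"dy":0,"dz":0.03,"rx":0,"ry":0,"rz":0,"hand":0.085},{"dx":0,"dy":0,"dz":0.03,"rx":0,"ry":0,"rz":0,"hand":0.085},{"dx":0,"dy":0,"dz":0.025,"rx":0,"ry":0,"rz":0,"hand":0.085},{"dx":0,"dy":0,"dz":0.02,"rx":0,"ry":0,"rz":0,"hand":0.085},{"dx":0,"dy":0,"dz":0.018,"rx":0,"ry":0,"rz":0,"hand":0.085},{"dx":0,"dy":0,"dz":0,"rx":0,"ry":0,"rz":0,"hand":0.085}]'; echo;  python3 -m pendant '[{"dx":0,"dy":0,"dz":0,"rx":0,"ry":0,"rz":0,"hand":0.05},{"dx":0,"dy":0,"dz":0,"rx":0,"ry":0,"rz":0,"hand":0.05},{"dx":0,"dy":0,"dz":0,"rx":0,"ry":0,"rz":0,"hand":0.05},{"dx":0,"dy":0,"dz":0,"rx":0,"ry":0,"rz":0,"hand":0.05},{"dx":0,"dy":0,"dz":0,"rx":0,"ry":0,"rz":0,"hand":0.05},{"dx":0,"dy":0,"dz":0,"rx":0,"ry":0,"rz":0,"hand":0.05},{"dx":0,"dy":0,"dz":0,"rx":0,"ry":0,"rz":0,"hand":0.05},{"dx":0,"dy":0,"dz":0,"rx":0,"ry":0,"rz":0,"hand":0.05},{"dx":0,"dy":0,"dz":0,"rx":0,"ry":0,"rz":0,"hand":0.05},{"dx":0,"dy":0,"dz":0,"rx":0,"ry":0,"rz":0,"hand":0.05}]' 40; python3 -c "
from h import *
go(.5956,-.1782,.017,-65)"
```

```text
clock: 1.93
position: [0.5911, -0.1805, 0.0147]
ee_rot: [-0.002, 0.976, 0.216, -0.003]
contact_force: [-0.4, -0.6, -1.2]
width: 0.085
gripper_force: 0.0

clock: 2.77
position: [0.5957, -0.1811, 0.02]
ee_rot: [0.001, 0.976, 0.217, 0.001]
contact_force: [-1.5, -0.2, 5.3]
width: 0.0603
gripper_force: 43.7
pos [ 0.5957 -0.1811  0.02  ] yaw -64.9 tilt z [ 0.002 -0.002 -1.   ] q6 0.73 w 0.0603 F [-1.5 -0.2  5.3] clk 2.77
tool shift mm [ 1.1 -2.7  3. ] rz 0.1 (or +-180)
```

```bash
python3 -m pendant '[{"dx":0,"dy":0,"dz":-0.01,"rx":0,"ry":0,"rz":0,"hand":0.05},{"dx":0,"dy":0,"dz":-0.02,"rx":0,"ry":0,"rz":0,"hand":0.05},{"dx":0,"dy":0,"dz":-0.03,"rx":0,"ry":0,"rz":0,"hand":0.05},{"dx":0,"dy":0,"dz":-0.03,"rx":0,"ry":0,"rz":0,"hand":0.05},{"dx":0,"dy":0,"dz":-0.03,"rx":0,"ry":0,"rz":0,"hand":0.05},{"dx":0,"dy":0,"dz":-0.02,"rx":0,"ry":0,"rz":0,"hand":0.05},{"dx":0,"dy":0,"dz":-0.01,"rx":0,"ry":0,"rz":0,"hand":0.05}]'; echo;  python3 -m pendant '[{"dx":0.002,"dy":-0.02,"dz":0,"rx":0,"ry":0,"rz":0,"hand":0.05},{"dx":0.005,"dy":-0.04,"dz":0,"rx":0,"ry":0,"rz":0,"hand":0.05},{"dx":0.005,"dy":-0.04,"dz":0,"rx":0,"ry":0,"rz":0,"hand":0.05},{"dx":0.005,"dy":-0.04,"dz":0,"rx":0,"ry":0,"rz":0,"hand":0.05},{"dx":0.005,"dy":-0.04,"dz":0,"rx":0,"ry":0,"rz":0,"hand":0.05},{"dx":0.005,"dy":-0.04,"dz":0,"rx":0,"ry":0,"rz":0,"hand":0.05},{"dx":0.005,"dy":-0.04,"dz":0,"rx":0,"ry":0,"rz":0,"hand":0.05},{"dx":0.005,"dy":-0.04,"dz":0,"rx":0,"ry":0,"rz":0,"hand":0.05},{"dx":0.005,"dy":-0.04,"dz":0,"rx":0,"ry":0,"rz":0,"hand":0.05},{"dx":0.005,"dy":-0.04,"dz":0,"rx":0,"ry":0,"rz":0,"hand":0.05},{"dx":0.005,"dy":-0.04,"dz":0,"rx":0,"ry":0,"rz":0,"hand":0.05},{"dx":0.005,"dy":-0.04,"dz":0,"rx":0,"ry":0,"rz":0,"hand":0.05}]';python3 -m pendant '[{"dx":0.005,"dy":-0.04,"dz":0,"rx":0,"ry":0,"rz":0,"hand":0.05},{"dx":0.002,"dy":-0.014,"dz":0,"rx":0,"ry":0,"rz":0,"hand":0.05},{"dx":0,"dy":0,"dz":0,"rx":0,"ry":0,"rz":0,"hand":0.05},{"dx":0,"dy":0,"dz":0,"rx":0,"ry":0,"rz":0,"hand":0.05}]'; python3 -c "
from h import *
go(.4315,.3141,.027,-65)
cv2.imwrite('pics/t1.png',cv2.resize(manip.get_image('scene')['frame'][:,:,::-1][180:320,340:520],None,fx=3,fy=3))"
```

```text
clock: 3.35
position: [0.5964, -0.1807, 0.1722]
ee_rot: [0.002, 0.976, 0.217, 0.002]
contact_force: [0.9, -0.1, -1.8]
width: 0.0605
gripper_force: 44.0

clock: 4.35
position: [0.4499, 0.262, 0.1677]
ee_rot: [0.0, 0.976, 0.217, -0.001]
contact_force: [1.0, -0.2, -2.5]
width: 0.0607
gripper_force: 44.1
clock: 4.68
position: [0.434, 0.3126, 0.1675]
ee_rot: [0.001, 0.976, 0.218, -0.001]
contact_force: [-0.0, -0.8, -2.9]
width: 0.0606
gripper_force: 44.3
pos [0.434  0.3126 0.1675] yaw -64.8 tilt z [-0.001 -0.002 -1.   ] q6 1.63 w 0.0606 F [-0.  -0.8 -2.9] clk 4.68
tool shift mm [ -1.4  -2.5 140.5] rz 0.2 (or +-180)
```

View pics/t1.png

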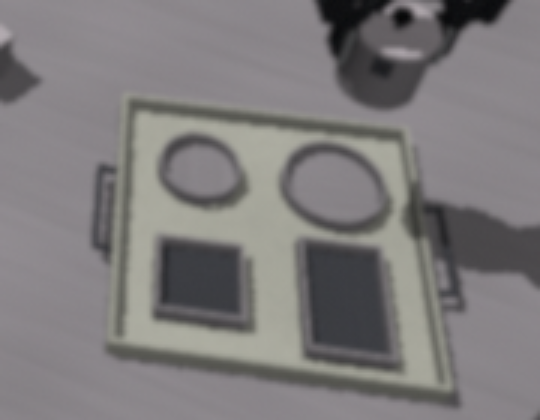

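The drum hangs upright, top right at (390,50), and the scale reads about 3 N. I'll shift, lower most of the way, and cross-check the holder from this view.

```bash
python3 -m pendant '[{"dx":-0.0014,"dy":-0.0025,"dz":0.02,"rx":0,"ry":0,"rz":0,"hand":0.05},{"dx":0,"dy":0,"dz":0.03,"rx":0,"ry":0,"rz":0,"hand":0.05},{"dx":0,"dy":0,"dz":0.03,"rx":0,"ry":0,"rz":0,"hand":0.05},{"dx":0,"dy":0,"dz":0.025,"rx":0,"ry":0,"rz":0,"hand":0.05},{"dx":0,"dy":0,"dz":0.015,"rx":0,"ry":0,"rz":0,"hand":0.05},{"dx":0,"dy":0,"dz":0.002,"rx":0,"ry":0,"rz":0,"hand":0.05},{"dx":0,"dy":0,"dz":0,"rx":0,"ry":0,"rz":0,"hand":0.05},{"dx":0,"dy":0,"dz":0,"rx":0,"ry":0,"rz":0,"hand":0.05}]';python3 -c "
from h import *
go(.4315,.3141,.027,-65)
print(w(452,241.5,.02,'scene'),w(340+202/3,180+169/3,.02,'scene'))"
```

```text
clock: 5.4
position: [0.4339, 0.3135, 0.0471]
ee_rot: [-0.0, 0.976, 0.216, 0.001]
contact_force: [-1.0, -0.4, -1.5]
width: 0.06
gripper_force: 44.3
pos [0.4339 0.3135 0.0471] yaw -65.0 tilt z [ 0.001  0.    -1.   ] q6 1.63 w 0.06 F [-1.  -0.4 -1.5] clk 5.4
tool shift mm [-1.9 -1.5 20.1] rz 0.0 (or +-180)
[0.43522066 0.31879857] [0.46871352 0.21219277]
```

```bash
python3 -m pendant '[{"dx":0,"dy":-0.002,"dz":0.005,"rx":0,"ry":0,"rz":0,"hand":0.05},{"dx":0,"dy":0,"dz":0.004,"rx":0,"ry":0,"rz":0,"hand":0.05},{"dx":0,"dy":0,"dz":0.003,"rx":0,"ry":0,"rz":0,"hand":0.05},{"dx":0,"dy":0,"dz":0.002,"rx":0,"ry":0,"rz":0,"hand":0.05},{"dx":0,"dy":0,"dz":0,"rx":0,"ry":0,"rz":0,"hand":0.05},{"dx":0,"dy":0,"dz":0,"rx":0,"ry":0,"rz":0,"hand":0.05}]';echo; python3 -m pendant '[{"dx":0,"dy":0,"dz":0.002,"rx":0,"ry":0,"rz":0,"hand":0.05},{"dx":0,"dy":0,"dz":0.001,"rx":0,"ry":0,"rz":0,"hand":0.05},{"dx":0,"dy":0,"dz":0,"rx":0,"ry":0,"rz":0,"hand":0.05},{"dx":0,"dy":0,"dz":0,"rx":0,"ry":0,"rz":0,"hand":0.05}]'
```

```text
clock: 5.9
position: [0.4317, 0.3158, 0.0322]
ee_rot: [0.0, 0.976, 0.217, -0.0]
contact_force: [0.8, 0.1, -1.7]
width: 0.0605
gripper_force: 44.3

clock: 6.23
position: [0.4318, 0.3158, 0.0292]
ee_rot: [0.0, 0.976, 0.217, -0.0]
contact_force: [0.5, -0.4, -2.5]
width: 0.0606
gripper_force: 44.3
```

```bash
python3 -m pendant '[{"dx":0,"dy":0,"dz":0.002,"rx":0,"ry":0,"rz":0,"hand":0.05},{"dx":0,"dy":0,"dz":0,"rx":0,"ry":0,"rz":0,"hand":0.05},{"dx":0,"dy":0,"dz":0,"rx":0,"ry":0,"rz":0,"hand":0.05}]'
```

```text
clock: 6.48
position: [0.4318, 0.3158, 0.0272]
ee_rot: [0.0, 0.976, 0.217, -0.0]
contact_force: [0.3, 0.0, -2.2]
width: 0.0603
gripper_force: 44.4
```

```bash
for i in 1; do python3 -m pendant '[{"dx":0,"dy":0,"dz":0.0015,"rx":0,"ry":0,"rz":0,"hand":0.05},{"dx":0,"dy":0,"dz":0,"rx":0,"ry":0,"rz":0,"hand":0.05},{"dx":0,"dy":0,"dz":0,"rx":0,"ry":0,"rz":0,"hand":0.05}]'; done; echo; python3 -m pendant '[{"dx":0,"dy":0,"dz":0.001,"rx":0,"ry":0,"rz":0,"hand":0.05},{"dx":0,"dy":0,"dz":0,"rx":0,"ry":0,"rz":0,"hand":0.05},{"dx":0,"dy":0,"dz":0,"rx":0,"ry":0,"rz":0,"hand":0.05}]'; echo;  python3 -m pendant '[{"dx":0,"dy":0,"dz":0.001,"rx":0,"ry":0,"rz":0,"hand":0.05},{"dx":0,"dy":0,"dz":0,"rx":0,"ry":0,"rz":0,"hand":0.05},{"dx":0,"dy":0,"dz":0,"rx":0,"ry":0,"rz":0,"hand":0.05}]'
```

```text
clock: 6.73
position: [0.4319, 0.3158, 0.027]
ee_rot: [0.0, 0.976, 0.217, 0.0]
contact_force: [-1.7, -1.4, 7.1]
width: 0.0603
gripper_force: 44.7

clock: 6.98
position: [0.4319, 0.3158, 0.0269]
ee_rot: [-0.0, 0.976, 0.217, 0.001]
contact_force: [-3.7, -2.8, 14.1]
width: 0.0605
gripper_force: 44.9

clock: 7.23
position: [0.4319, 0.3159, 0.0268]
ee_rot: [-0.0, 0.976, 0.217, 0.001]
contact_force: [-5.6, -3.9, 20.2]
width: 0.06
gripper_force: 45.1
```

Floor contact is at TCP z = 0.027, which is what's expected for fully down. I'll ease off, open, and go up.

```bash
python3 -m pendant '[{"dx":0,"dy":0,"dz":-0.0025,"rx":0,"ry":0,"rz":0,"hand":0.05},{"dx":0,"dy":0,"dz":0,"rx":0,"ry":0,"rz":0,"hand":0.064},{"dx":0,"dy":0,"dz":0,"rx":0,"ry":0,"rz":0,"hand":0.07},{"dx":0,"dy":0,"dz":0,"rx":0,"ry":0,"rz":0,"hand":0.085},{"dx":0,"dy":0,"dz":0,"rx":0,"ry":0,"rz":0,"hand":0.085},{"dx":0,"dy":0,"dz":0,"rx":0,"ry":0,"rz":0,"hand":0.085},{"dx":0,"dy":0,"dz":0,"rx":0,"ry":0,"rz":0,"hand":0.085},{"dx":0,"dy":0,"dz":-0.015,"rx":0,"ry":0,"rz":0,"hand":0.085},{"dx":0,"dy":0,"dz":-0.03,"rx":0,"ry":0,"rz":0,"hand":0.085},{"dx":0,"dy":0,"dz":-0.035,"rx":0,"ry":0,"rz":0,"hand":0.085},{"dx":0,"dy":0,"dz":-0.035,"rx":0,"ry":0,"rz":0,"hand":0.085},{"dx":0,"dy":0,"dz":-0.03,"rx":0,"ry":0,"rz":0,"hand":0.085}]'; echo; python3 -m pendant '[{"dx":-0.0178,"dy":0.0359,"dz":0,"rx":0,"ry":0,"rz":0,"hand":0.085},{"dx":-0.0178,"dy":0.0359,"dz":0,"rx":0,"ry":0,"rz":0,"hand":0.085},{"dx":-0.0178,"dy":0.0359,"dz":0,"rx":0,"ry":0,"rz":0,"hand":0.085},{"dx":-0.0178,"dy":0.0359,"dz":0,"rx":0,"ry":0,"rz":0,"hand":0.085},{"dx":-0.0178,"dy":0.0359,"dz":0,"rx":0,"ry":0,"rz":0,"hand":0.085},{"dx":-0.0178,"dy":0.0359,"dz":0,"rx":0,"ry":0,"rz":0,"hand":0.085},{"dx":-0.0178,"dy":0.0359,"dz":0,"rx":0,"ry":0,"rz":0,"hand":0.085},{"dx":-0.0178,"dy":0.0359,"dz":0,"rx":0,"ry":0,"rz":0,"hand":0.085},{"dx":-0.0178,"dy":0.0359,"dz":0,"rx":0,"ry":0,"rz":0,"hand":0.085},{"dx":-0.0178,"dy":0.0359,"dz":0,"rx":0,"ry":0,"rz":0,"hand":0.085},{"dx":-0.0178,"dy":0.0359,"dz":0,"rx":0,"ry":0,"rz":0,"hand":0.085},{"dx":-0.0178,"dy":0.0359,"dz":0,"rx":0,"ry":0,"rz":0,"hand":0.085}]'; echo; python3 -m pendant '[{"dx":0,"dy":0,"dz":0,"rx":0,"ry":0,"rz":-7.07,"hand":0.085},{"dx":0,"dy":0,"dz":0,"rx":0,"ry":0,"rz":-7.07,"hand":0.085},{"dx":0,"dy":0,"dz":0,"rx":0,"ry":0,"rz":-7.07,"hand":0.085},{"dx":0,"dy":0,"dz":0,"rx":0,"ry":0,"rz":-7.07,"hand":0.085},{"dx":0,"dy":0,"dz":0,"rx":0,"ry":0,"rz":-7.07,"hand":0.085},{"dx":0,"dy":0,"dz":0,"rx":0,"ry":0,"rz":-7.07,"hand":0.085},{"dx":0,"dy":0,"dz":0,"rx":0,"ry":0,"rz":-7.07,"hand":0.085},{"dx":0,"dy":0,"dz":0,"rx":0,"ry":0,"rz":-7.07,"hand":0.085},{"dx":0,"dy":0,"dz":0,"rx":0,"ry":0,"rz":0,"hand":0.085},{"dx":0,"dy":0,"dz":0,"rx":0,"ry":0,"rz":0,"hand":0.085}]'; python3 -c "
from h import *
go(.4209,-.165,.015,-8.4)
f=[manip.get_image(n)['frame'][:,:,::-1] for n in ('scene','top')]
cv2.imwrite('pics/t2.png',np.hstack([cv2.resize(f[0][190:320,360:510],None,fx=2.6,fy=2.6),cv2.resize(f[1][110:240,115:255],None,fx=2.6,fy=2.6)]))"
```

```text
clock: 8.23
position: [0.432, 0.316, 0.1733]
ee_rot: [-0.0, 0.976, 0.217, 0.001]
contact_force: [1.2, 0.1, 0.6]
width: 0.0851
gripper_force: 0.0

clock: 9.23
position: [0.4204, -0.1668, 0.1713]
ee_rot: [0.0, 0.976, 0.217, 0.0]
contact_force: [0.6, 0.1, 0.3]
width: 0.0849
gripper_force: 0.0

clock: 10.07
position: [0.4209, -0.1649, 0.1712]
ee_rot: [-0.0, 0.758, 0.653, -0.0]
contact_force: [-0.1, 0.1, -0.1]
width: 0.0849
gripper_force: 0.0
pos [ 0.4209 -0.1649  0.1712] yaw -8.5 tilt z [-0.  0. -1.] q6 -0.38 w 0.0849 F [-0.1  0.1 -0.1] clk 10.07
tool shift mm [-1.000e-01  1.000e-01  1.562e+02] rz -0.1 (or +-180)
```

View pics/t2.png

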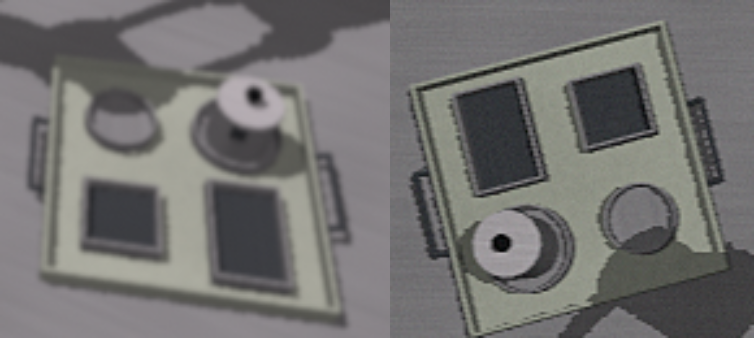

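The drum stands upright in the large round holder, lid at (507,244). Now I'll grasp the long box.

```bash
python3 -c "
from h import *
print(w(160,203.8,.067))"; python3 -m pendant '[{"dx":0,"dy":0,"dz":0.03,"rx":0,"ry":0,"rz":0,"hand":0.085},{"dx":0,"dy":0,"dz":0.03,"rx":0,"ry":0,"rz":0,"hand":0.085},{"dx":0,"dy":0,"dz":0.03,"rx":0,"ry":0,"rz":0,"hand":0.085},{"dx":0,"dy":0,"dz":0.03,"rx":0,"ry":0,"rz":0,"hand":0.085},{"dx":0,"dy":0,"dz":0.02,"rx":0,"ry":0,"rz":0,"hand":0.085},{"dx":0,"dy":0,"dz":0.016,"rx":0,"ry":0,"rz":0,"hand":0.085},{"dx":0,"dy":0,"dz":0,"rx":0,"ry":0,"rz":0,"hand":0.085},{"dx":0,"dy":0,"dz":0,"rx":0,"ry":0,"rz":0,"hand":0.085}]'; echo;  python3 -m pendant '[{"dx":0,"dy":0,"dz":0,"rx":0,"ry":0,"rz":0,"hand":0.035},{"dx":0,"dy":0,"dz":0,"rx":0,"ry":0,"rz":0,"hand":0.035},{"dx":0,"dy":0,"dz":0,"rx":0,"ry":0,"rz":0,"hand":0.035},{"dx":0,"dy":0,"dz":0,"rx":0,"ry":0,"rz":0,"hand":0.035},{"dx":0,"dy":0,"dz":0,"rx":0,"ry":0,"rz":0,"hand":0.035},{"dx":0,"dy":0,"dz":0,"rx":0,"ry":0,"rz":0,"hand":0.035},{"dx":0,"dy":0,"dz":0,"rx":0,"ry":0,"rz":0,"hand":0.035},{"dx":0,"dy":0,"dz":0,"rx":0,"ry":0,"rz":0,"hand":0.035},{"dx":0,"dy":0,"dz":0,"rx":0,"ry":0,"rz":0,"hand":0.035},{"dx":0,"dy":0,"dz":0,"rx":0,"ry":0,"rz":0,"hand":0.035},{"dx":0,"dy":0,"dz":0,"rx":0,"ry":0,"rz":0,"hand":0.035},{"dx":0,"dy":0,"dz":0,"rx":0,"ry":0,"rz":0,"hand":0.035}]' 40; python3 -c "
from h import *
go(.4209,-.165,.015,-8.4)"
```

```text
[0.4330889  0.31445599]
clock: 10.83
position: [0.4207, -0.1647, 0.0149]
ee_rot: [-0.001, 0.757, 0.653, -0.0]
contact_force: [0.1, -0.0, 0.3]
width: 0.085
gripper_force: 0.0

clock: 11.83
position: [0.4215, -0.1653, 0.0166]
ee_rot: [0.001, 0.757, 0.654, 0.0]
contact_force: [-1.3, 0.2, 5.5]
width: 0.0451
gripper_force: 40.2
pos [ 0.4215 -0.1653  0.0166] yaw -8.4 tilt z [ 0.002 -0.001 -1.   ] q6 -0.38 w 0.0451 F [-1.3  0.2  5.5] clk 11.83
tool shift mm [ 0.2 -0.7  1.6] rz 0.0 (or +-180)
```

```bash
python3 -m pendant '[{"dx":0,"dy":0,"dz":-0.01,"rx":0,"ry":0,"rz":0,"hand":0.035},{"dx":0,"dy":0,"dz":-0.02,"rx":0,"ry":0,"rz":0,"hand":0.035},{"dx":0,"dy":0,"dz":-0.03,"rx":0,"ry":0,"rz":0,"hand":0.035},{"dx":0,"dy":0,"dz":-0.035,"rx":0,"ry":0,"rz":0,"hand":0.035},{"dx":0,"dy":0,"dz":-0.035,"rx":0,"ry":0,"rz":0,"hand":0.035},{"dx":0,"dy":0,"dz":-0.02,"rx":0,"ry":0,"rz":0,"hand":0.035},{"dx":0,"dy":0,"dz":-0.005,"rx":0,"ry":0,"rz":0,"hand":0.035},{"dx":0.02,"dy":0.0015,"dz":0,"rx":0,"ry":0,"rz":0,"hand":0.035}]'; echo;  python3 -m pendant '[{"dx":0.04,"dy":0.0031,"dz":0,"rx":0,"ry":0,"rz":0,"hand":0.035},{"dx":0.04,"dy":0.0031,"dz":0,"rx":0,"ry":0,"rz":0,"hand":0.035},{"dx":0.04,"dy":0.0031,"dz":0,"rx":0,"ry":0,"rz":0,"hand":0.035},{"dx":0.04,"dy":0.0031,"dz":0,"rx":0,"ry":0,"rz":0,"hand":0.035},{"dx":0.04,"dy":0.0031,"dz":0,"rx":0,"ry":0,"rz":0,"hand":0.035},{"dx":0.04,"dy":0.0031,"dz":0,"rx":0,"ry":0,"rz":0,"hand":0.035},{"dx":0.04,"dy":0.0031,"dz":0,"rx":0,"ry":0,"rz":0,"hand":0.035},{"dx":0.04,"dy":0.0031,"dz":0,"rx":0,"ry":0,"rz":0,"hand":0.035},{"dx":0.04,"dy":0.0031,"dz":0,"rx":0,"ry":0,"rz":0,"hand":0.035},{"dx":0.04,"dy":0.0031,"dz":0,"rx":0,"ry":0,"rz":0,"hand":0.035},{"dx":0.04,"dy":0.0031,"dz":0,"rx":0,"ry":0,"rz":0,"hand":0.035},{"dx":0.04,"dy":0.0031,"dz":0,"rx":0,"ry":0,"rz":0,"hand":0.035}]'; echo; python3 -m pendant '[{"dx":0.02,"dy":0.0015,"dz":0,"rx":0,"ry":0,"rz":4,"hand":0.035},{"dx":0,"dy":0,"dz":0,"rx":0,"ry":0,"rz":7,"hand":0.035},{"dx":0,"dy":0,"dz":0,"rx":0,"ry":0,"rz":7,"hand":0.035},{"dx":0,"dy":0,"dz":0,"rx":0,"ry":0,"rz":7,"hand":0.035},{"dx":0,"dy":0,"dz":0,"rx":0,"ry":0,"rz":7,"hand":0.035},{"dx":0,"dy":0,"dz":0,"rx":0,"ry":0,"rz":7,"hand":0.035},{"dx":0,"dy":0,"dz":0,"rx":0,"ry":0,"rz":7,"hand":0.035},{"dx":0,"dy":0,"dz":0,"rx":0,"ry":0,"rz":7,"hand":0.035},{"dx":0,"dy":0,"dz":0,"rx":0,"ry":0,"rz":7,"hand":0.035},{"dx":0,"dy":0,"dz":0,"rx":0,"ry":0,"rz":4.6,"hand":0.035},{"dx":0,"dy":0,"dz":0,"rx":0,"ry":0,"rz":0,"hand":0.035},{"dx":0,"dy":0,"dz":0,"rx":0,"ry":0,"rz":0,"hand":0.035}]'; python3 -c "
from h import *
go(.539,.347,.024,-73)"
```

```text
clock: 12.5
position: [0.4264, -0.1482, 0.1721]
ee_rot: [0.003, 0.757, 0.653, -0.0]
contact_force: [0.8, 1.0, -3.8]
width: 0.0451
gripper_force: 41.9

clock: 13.5
position: [0.5308, 0.3257, 0.1682]
ee_rot: [-0.0, 0.757, 0.654, -0.002]
contact_force: [0.3, -1.1, -3.1]
width: 0.045
gripper_force: 41.9

clock: 14.5
position: [0.5355, 0.3433, 0.1687]
ee_rot: [0.0, 0.989, 0.149, -0.001]
contact_force: [-0.1, -0.7, -3.0]
width: 0.0451
gripper_force: 41.9
pos [0.5355 0.3433 0.1687] yaw -72.8 tilt z [-0.003 -0.001 -1.   ] q6 1.73 w 0.0451 F [-0.1 -0.7 -3. ] clk 14.5
tool shift mm [  4.9  -2.6 144.7] rz 0.2 (or +-180)
```

```bash
python3 -m pendant '[{"dx":0.0045,"dy":-0.0026,"dz":0.02,"rx":0,"ry":0,"rz":0,"hand":0.035},{"dx":0,"dy":0,"dz":0.03,"rx":0,"ry":0,"rz":0,"hand":0.035},{"dx":0,"dy":0,"dz":0.03,"rx":0,"ry":0,"rz":0,"hand":0.035},{"dx":0,"dy":0,"dz":0.025,"rx":0,"ry":0,"rz":0,"hand":0.035},{"dx":0,"dy":0,"dz":0.015,"rx":0,"ry":0,"rz":0,"hand":0.035},{"dx":0,"dy":0,"dz":0.008,"rx":0,"ry":0,"rz":0,"hand":0.035},{"dx":0,"dy":0,"dz":0.004,"rx":0,"ry":0,"rz":0,"hand":0.035},{"dx":0,"dy":0,"dz":0.003,"rx":0,"ry":0,"rz":0,"hand":0.035},{"dx":0,"dy":0,"dz":0.003,"rx":0,"ry":0,"rz":0,"hand":0.035},{"dx":0,"dy":0,"dz":0.002,"rx":0,"ry":0,"rz":0,"hand":0.035},{"dx":0,"dy":0,"dz":0,"rx":0,"ry":0,"rz":0,"hand":0.035},{"dx":0,"dy":0,"dz":0,"rx":0,"ry":0,"rz":0,"hand":0.035}]'; echo; python3 -m pendant '[{"dx":0,"dy":0,"dz":0.002,"rx":0,"ry":0,"rz":0,"hand":0.035},{"dx":0,"dy":0,"dz":0.001,"rx":0,"ry":0,"rz":0,"hand":0.035},{"dx":0,"dy":0,"dz":0,"rx":0,"ry":0,"rz":0,"hand":0.035},{"dx":0,"dy":0,"dz":0,"rx":0,"ry":0,"rz":0,"hand":0.035}]'
```

```text
clock: 15.5
position: [0.5403, 0.3477, 0.031]
ee_rot: [-0.0, 0.989, 0.148, 0.001]
contact_force: [-0.1, 0.4, -2.5]
width: 0.045
gripper_force: 41.9

clock: 15.83
position: [0.5398, 0.3475, 0.0273]
ee_rot: [0.0, 0.989, 0.148, -0.0]
contact_force: [0.3, 0.6, -2.9]
width: 0.0448
gripper_force: 41.9
```

```bash
python3 -m pendant '[{"dx":0,"dy":0,"dz":0.002,"rx":0,"ry":0,"rz":0,"hand":0.035},{"dx":0,"dy":0,"dz":0.001,"rx":0,"ry":0,"rz":0,"hand":0.035},{"dx":0,"dy":0,"dz":0,"rx":0,"ry":0,"rz":0,"hand":0.035},{"dx":0,"dy":0,"dz":0,"rx":0,"ry":0,"rz":0,"hand":0.035}]'; echo; python3 -m pendant '[{"dx":0,"dy":0,"dz":0.0015,"rx":0,"ry":0,"rz":0,"hand":0.035},{"dx":0,"dy":0,"dz":0,"rx":0,"ry":0,"rz":0,"hand":0.035},{"dx":0,"dy":0,"dz":0,"rx":0,"ry":0,"rz":0,"hand":0.035}]'
```

```text
clock: 16.17
position: [0.5398, 0.3475, 0.0241]
ee_rot: [0.0, 0.989, 0.148, -0.0]
contact_force: [-0.6, -0.5, -2.9]
width: 0.0448
gripper_force: 41.9

clock: 16.42
position: [0.54, 0.3477, 0.0237]
ee_rot: [-0.0, 0.989, 0.148, 0.0]
contact_force: [-1.7, -0.5, 3.7]
width: 0.0448
gripper_force: 42.4
```

```bash
python3 -m pendant '[{"dx":0,"dy":0,"dz":-0.001,"rx":0,"ry":0,"rz":0,"hand":0.035},{"dx":0,"dy":0,"dz":0,"rx":0,"ry":0,"rz":0,"hand":0.05},{"dx":0,"dy":0,"dz":0,"rx":0,"ry":0,"rz":0,"hand":0.06},{"dx":0,"dy":0,"dz":0,"rx":0,"ry":0,"rz":0,"hand":0.085},{"dx":0,"dy":0,"dz":0,"rx":0,"ry":0,"rz":0,"hand":0.085},{"dx":0,"dy":0,"dz":0,"rx":0,"ry":0,"rz":0,"hand":0.085},{"dx":0,"dy":0,"dz":0,"rx":0,"ry":0,"rz":0,"hand":0.085},{"dx":0,"dy":0,"dz":-0.015,"rx":0,"ry":0,"rz":0,"hand":0.085},{"dx":0,"dy":0,"dz":-0.03,"rx":0,"ry":0,"rz":0,"hand":0.085},{"dx":0,"dy":0,"dz":-0.035,"rx":0,"ry":0,"rz":0,"hand":0.085},{"dx":0,"dy":0,"dz":-0.035,"rx":0,"ry":0,"rz":0,"hand":0.085},{"dx":0,"dy":0,"dz":-0.03,"rx":0,"ry":0,"rz":0,"hand":0.085}]'; echo; python3 -m pendant '[{"dx":-0.0208,"dy":0.0317,"dz":0,"rx":0,"ry":0,"rz":0,"hand":0.085},{"dx":-0.0208,"dy":0.0317,"dz":0,"rx":0,"ry":0,"rz":0,"hand":0.085},{"dx":-0.0208,"dy":0.0317,"dz":0,"rx":0,"ry":0,"rz":0,"hand":0.085},{"dx":-0.0208,"dy":0.0317,"dz":0,"rx":0,"ry":0,"rz":0,"hand":0.085},{"dx":-0.0208,"dy":0.0317,"dz":0,"rx":0,"ry":0,"rz":0,"hand":0.085},{"dx":-0.0208,"dy":0.0317,"dz":0,"rx":0,"ry":0,"rz":0,"hand":0.085},{"dx":-0.0208,"dy":0.0317,"dz":0,"rx":0,"ry":0,"rz":0,"hand":0.085},{"dx":-0.0208,"dy":0.0317,"dz":0,"rx":0,"ry":0,"rz":0,"hand":0.085},{"dx":-0.0208,"dy":0.0317,"dz":0,"rx":0,"ry":0,"rz":0,"hand":0.085},{"dx":-0.0208,"dy":0.0317,"dz":0,"rx":0,"ry":0,"rz":0,"hand":0.085}]'; echo; python3 -m pendant '[{"dx":0,"dy":0,"dz":0,"rx":0,"ry":0,"rz":-6.6,"hand":0.085},{"dx":0,"dy":0,"dz":0,"rx":0,"ry":0,"rz":-6.6,"hand":0.085},{"dx":0,"dy":0,"dz":0,"rx":0,"ry":0,"rz":-6.6,"hand":0.085},{"dx":0,"dy":0,"dz":0,"rx":0,"ry":0,"rz":-6.6,"hand":0.085},{"dx":0,"dy":0,"dz":0,"rx":0,"ry":0,"rz":-6.6,"hand":0.085},{"dx":0,"dy":0,"dz":0,"rx":0,"ry":0,"rz":-6.6,"hand":0.085},{"dx":0,"dy":0,"dz":0,"rx":0,"ry":0,"rz":-6.6,"hand":0.085},{"dx":0,"dy":0,"dz":0,"rx":0,"ry":0,"rz":0,"hand":0.085},{"dx":0,"dy":0,"dz":0,"rx":0,"ry":0,"rz":0,"hand":0.085}]'; python3 -c "
from h import *
go(.4333,-.0163,.016,-26.3)"
```

```text
clock: 17.42
position: [0.5402, 0.3477, 0.1711]
ee_rot: [-0.0, 0.989, 0.148, 0.001]
contact_force: [0.9, 0.3, 0.6]
width: 0.0854
gripper_force: 0.0

clock: 18.25
position: [0.4331, -0.018, 0.169]
ee_rot: [0.0, 0.989, 0.148, 0.0]
contact_force: [2.0, -0.0, 0.8]
width: 0.0852
gripper_force: 0.0

clock: 19.0
position: [0.4339, -0.0165, 0.1689]
ee_rot: [0.0, 0.852, 0.523, 0.0]
contact_force: [-0.4, -0.1, 0.0]
width: 0.085
gripper_force: 0.0
pos [ 0.4339 -0.0165  0.1689] yaw -26.9 tilt z [ 0. -0. -1.] q6 0.27 w 0.085 F [-0.4 -0.1  0. ] clk 19.0
tool shift mm [-1.000e-01 -7.000e-01  1.529e+02] rz -0.6 (or +-180)
```

```bash
python3 -m pendant '[{"dx":0,"dy":-0.0007,"dz":0.03,"rx":0,"ry":0,"rz":-0.6,"hand":0.085},{"dx":0,"dy":0,"dz":0.03,"rx":0,"ry":0,"rz":0,"hand":0.085},{"dx":0,"dy":0,"dz":0.03,"rx":0,"ry":0,"rz":0,"hand":0.085},{"dx":0,"dy":0,"dz":0.03,"rx":0,"ry":0,"rz":0,"hand":0.085},{"dx":0,"dy":0,"dz":0.02,"rx":0,"ry":0,"rz":0,"hand":0.085},{"dx":0,"dy":0,"dz":0.013,"rx":0,"ry":0,"rz":0,"hand":0.085},{"dx":0,"dy":0,"dz":0,"rx":0,"ry":0,"rz":0,"hand":0.085},{"dx":0,"dy":0,"dz":0,"rx":0,"ry":0,"rz":0,"hand":0.085}]'; echo;  python3 -m pendant '[{"dx":0,"dy":0,"dz":0,"rx":0,"ry":0,"rz":0,"hand":0.037},{"dx":0,"dy":0,"dz":0,"rx":0,"ry":0,"rz":0,"hand":0.037},{"dx":0,"dy":0,"dz":0,"rx":0,"ry":0,"rz":0,"hand":0.037},{"dx":0,"dy":0,"dz":0,"rx":0,"ry":0,"rz":0,"hand":0.037},{"dx":0,"dy":0,"dz":0,"rx":0,"ry":0,"rz":0,"hand":0.037},{"dx":0,"dy":0,"dz":0,"rx":0,"ry":0,"rz":0,"hand":0.037},{"dx":0,"dy":0,"dz":0,"rx":0,"ry":0,"rz":0,"hand":0.037},{"dx":0,"dy":0,"dz":0,"rx":0,"ry":0,"rz":0,"hand":0.037},{"dx":0,"dy":0,"dz":0,"rx":0,"ry":0,"rz":0,"hand":0.037},{"dx":0,"dy":0,"dz":0,"rx":0,"ry":0,"rz":0,"hand":0.037},{"dx":0,"dy":0,"dz":0,"rx":0,"ry":0,"rz":0,"hand":0.037},{"dx":0,"dy":0,"dz":0,"rx":0,"ry":0,"rz":0,"hand":0.037}]' 40; python3 -c "
from h import *
go(.572,.24,.17,-73)"
```

```text
clock: 19.67
position: [0.4331, -0.0161, 0.0155]
ee_rot: [-0.0, 0.849, 0.528, -0.001]
contact_force: [0.3, 0.0, 0.5]
width: 0.0848
gripper_force: 0.0

clock: 20.67
position: [0.4341, -0.0163, 0.017]
ee_rot: [0.001, 0.849, 0.529, 0.001]
contact_force: [-1.7, 0.1, 5.3]
width: 0.0473
gripper_force: 40.1
pos [ 0.4341 -0.0163  0.017 ] yaw -26.2 tilt z [ 0.002 -0.001 -1.   ] q6 0.26 w 0.0473 F [-1.7  0.1  5.3] clk 20.67
tool shift mm [ 291.    11.1 -152.8] rz 46.8 (or +-180)
```

```bash
python3 -m pendant '[{"dx":0,"dy":0,"dz":-0.01,"rx":0,"ry":0,"rz":0,"hand":0.037},{"dx":0,"dy":0,"dz":-0.02,"rx":0,"ry":0,"rz":0,"hand":0.037},{"dx":0,"dy":0,"dz":-0.03,"rx":0,"ry":0,"rz":0,"hand":0.037},{"dx":0,"dy":0,"dz":-0.035,"rx":0,"ry":0,"rz":0,"hand":0.037},{"dx":0,"dy":0,"dz":-0.035,"rx":0,"ry":0,"rz":0,"hand":0.037},{"dx":0,"dy":0,"dz":-0.02,"rx":0,"ry":0,"rz":0,"hand":0.037},{"dx":0,"dy":0,"dz":-0.003,"rx":0,"ry":0,"rz":0,"hand":0.037},{"dx":0.018,"dy":0.0007,"dz":0,"rx":0,"ry":0,"rz":0,"hand":0.037}]'; echo;  python3 -m pendant '[{"dx":0.0364,"dy":0.0014,"dz":0,"rx":0,"ry":0,"rz":0,"hand":0.037},{"dx":0.0364,"dy":0.0014,"dz":0,"rx":0,"ry":0,"rz":0,"hand":0.037},{"dx":0.0364,"dy":0.0014,"dz":0,"rx":0,"ry":0,"rz":0,"hand":0.037},{"dx":0.0364,"dy":0.0014,"dz":0,"rx":0,"ry":0,"rz":0,"hand":0.037},{"dx":0.0364,"dy":0.0014,"dz":0,"rx":0,"ry":0,"rz":0,"hand":0.037},{"dx":0.0364,"dy":0.0014,"dz":0,"rx":0,"ry":0,"rz":0,"hand":0.037},{"dx":0.0364,"dy":0.0014,"dz":0,"rx":0,"ry":0,"rz":0,"hand":0.037},{"dx":0.018,"dy":0.0007,"dz":0,"rx":0,"ry":0,"rz":0,"hand":0.037}]'; echo; python3 -m pendant '[{"dx":0,"dy":0,"dz":0,"rx":0,"ry":0,"rz":4,"hand":0.037},{"dx":0,"dy":0,"dz":0,"rx":0,"ry":0,"rz":6.5,"hand":0.037},{"dx":0,"dy":0,"dz":0,"rx":0,"ry":0,"rz":6.5,"hand":0.037},{"dx":0,"dy":0,"dz":0,"rx":0,"ry":0,"rz":6.5,"hand":0.037},{"dx":0,"dy":0,"dz":0,"rx":0,"ry":0,"rz":6.5,"hand":0.037},{"dx":0,"dy":0,"dz":0,"rx":0,"ry":0,"rz":6.5,"hand":0.037},{"dx":0,"dy":0,"dz":0,"rx":0,"ry":0,"rz":6.5,"hand":0.037},{"dx":0,"dy":0,"dz":0,"rx":0,"ry":0,"rz":3.8,"hand":0.037},{"dx":0,"dy":0,"dz":0,"rx":0,"ry":0,"rz":0,"hand":0.037},{"dx":0,"dy":0,"dz":0,"rx":0,"ry":0,"rz":0,"hand":0.037}]'; python3 -c "
from h import *
go(.572,.24,.024,-73)
f=[manip.get_image(n)['frame'][:,:,::-1] for n in ('scene','top')]
cv2.imwrite('pics/t3.png',np.hstack([cv2.resize(f[0][190:320,360:510],None,fx=2.6,fy=2.6),cv2.resize(f[1][110:240,115:255],None,fx=2.6,fy=2.6)]))"
```

```text
clock: 21.33
position: [0.4414, -0.002, 0.1703]
ee_rot: [0.002, 0.849, 0.528, 0.0]
contact_force: [-0.3, 0.5, -2.6]
width: 0.0473
gripper_force: 41.7

clock: 22.0
position: [0.5726, 0.2437, 0.1668]
ee_rot: [-0.001, 0.848, 0.529, 0.0]
contact_force: [0.1, -0.7, -1.4]
width: 0.0473
gripper_force: 41.7

clock: 22.83
position: [0.5707, 0.2396, 0.1674]
ee_rot: [0.0, 0.989, 0.149, -0.001]
contact_force: [-0.5, -0.4, -2.0]
width: 0.0472
gripper_force: 41.7
pos [0.5707 0.2396 0.1674] yaw -72.9 tilt z [-0.002 -0.001 -1.   ] q6 1.56 w 0.0472 F [-0.5 -0.4 -2. ] clk 22.83
tool shift mm [  1.7   0.  143.4] rz 0.1 (or +-180)
```

View pics/t3.png

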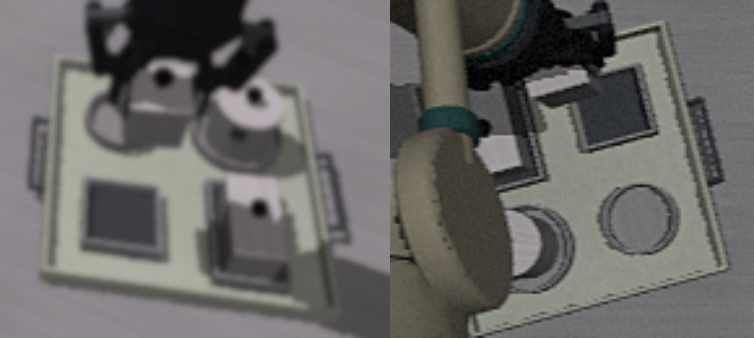

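The long box (260,235) sits in the long holder. The held square box is aligned, so I'll lower it.

```bash
python3 -m pendant '[{"dx":0.0015,"dy":0,"dz":0.02,"rx":0,"ry":0,"rz":0,"hand":0.037},{"dx":0,"dy":0,"dz":0.03,"rx":0,"ry":0,"rz":0,"hand":0.037},{"dx":0,"dy":0,"dz":0.03,"rx":0,"ry":0,"rz":0,"hand":0.037},{"dx":0,"dy":0,"dz":0.025,"rx":0,"ry":0,"rz":0,"hand":0.037},{"dx":0,"dy":0,"dz":0.015,"rx":0,"ry":0,"rz":0,"hand":0.037},{"dx":0,"dy":0,"dz":0.007,"rx":0,"ry":0,"rz":0,"hand":0.037},{"dx":0,"dy":0,"dz":0.004,"rx":0,"ry":0,"rz":0,"hand":0.037},{"dx":0,"dy":0,"dz":0.003,"rx":0,"ry":0,"rz":0,"hand":0.037},{"dx":0,"dy":0,"dz":0.003,"rx":0,"ry":0,"rz":0,"hand":0.037},{"dx":0,"dy":0,"dz":0.002,"rx":0,"ry":0,"rz":0,"hand":0.037},{"dx":0,"dy":0,"dz":0,"rx":0,"ry":0,"rz":0,"hand":0.037},{"dx":0,"dy":0,"dz":0,"rx":0,"ry":0,"rz":0,"hand":0.037}]'; echo; python3 -m pendant '[{"dx":0,"dy":0,"dz":0.002,"rx":0,"ry":0,"rz":0,"hand":0.037},{"dx":0,"dy":0,"dz":0,"rx":0,"ry":0,"rz":0,"hand":0.037},{"dx":0,"dy":0,"dz":0,"rx":0,"ry":0,"rz":0,"hand":0.037}]'
```

```text
clock: 23.93
position: [0.5734, 0.2404, 0.0305]
ee_rot: [-0.0, 0.989, 0.148, 0.001]
contact_force: [-0.6, -0.2, -2.1]
width: 0.0472
gripper_force: 41.7

clock: 24.18
position: [0.573, 0.2403, 0.0279]
ee_rot: [0.0, 0.989, 0.148, 0.0]
contact_force: [0.0, -1.1, -2.1]
width: 0.0471
gripper_force: 41.7
```

```bash
python3 -m pendant '[{"dx":0,"dy":0,"dz":0.002,"rx":0,"ry":0,"rz":0,"hand":0.037},{"dx":0,"dy":0,"dz":0.0015,"rx":0,"ry":0,"rz":0,"hand":0.037},{"dx":0,"dy":0,"dz":0,"rx":0,"ry":0,"rz":0,"hand":0.037},{"dx":0,"dy":0,"dz":0,"rx":0,"ry":0,"rz":0,"hand":0.037}]'; echo; python3 -m pendant '[{"dx":0,"dy":0,"dz":0.0015,"rx":0,"ry":0,"rz":0,"hand":0.037},{"dx":0,"dy":0,"dz":0,"rx":0,"ry":0,"rz":0,"hand":0.037},{"dx":0,"dy":0,"dz":0,"rx":0,"ry":0,"rz":0,"hand":0.037}]'
```

```text
clock: 24.52
position: [0.5731, 0.2403, 0.0242]
ee_rot: [0.0, 0.989, 0.148, 0.0]
contact_force: [1.3, -0.1, -1.8]
width: 0.0466
gripper_force: 41.7

clock: 24.77
position: [0.5732, 0.2405, 0.0241]
ee_rot: [-0.0, 0.989, 0.148, 0.0]
contact_force: [-1.8, -0.1, 6.4]
width: 0.047
gripper_force: 42.2
```

```bash
python3 -m pendant '[{"dx":0,"dy":0,"dz":-0.0015,"rx":0,"ry":0,"rz":0,"hand":0.037},{"dx":0,"dy":0,"dz":0,"rx":0,"ry":0,"rz":0,"hand":0.05},{"dx":0,"dy":0,"dz":0,"rx":0,"ry":0,"rz":0,"hand":0.06},{"dx":0,"dy":0,"dz":0,"rx":0,"ry":0,"rz":0,"hand":0.085},{"dx":0,"dy":0,"dz":0,"rx":0,"ry":0,"rz":0,"hand":0.085},{"dx":0,"dy":0,"dz":0,"rx":0,"ry":0,"rz":0,"hand":0.085},{"dx":0,"dy":0,"dz":0,"rx":0,"ry":0,"rz":0,"hand":0.085},{"dx":0,"dy":0,"dz":-0.015,"rx":0,"ry":0,"rz":0,"hand":0.085},{"dx":0,"dy":0,"dz":-0.03,"rx":0,"ry":0,"rz":0,"hand":0.085},{"dx":0,"dy":0,"dz":-0.035,"rx":0,"ry":0,"rz":0,"hand":0.085},{"dx":0,"dy":0,"dz":-0.035,"rx":0,"ry":0,"rz":0,"hand":0.085},{"dx":0,"dy":0,"dz":-0.035,"rx":0,"ry":0,"rz":0,"hand":0.085}]'; echo; python3 -m pendant '[{"dx":-0.0136,"dy":0.0384,"dz":0,"rx":0,"ry":0,"rz":0,"hand":0.085},{"dx":-0.0136,"dy":0.0384,"dz":0,"rx":0,"ry":0,"rz":0,"hand":0.085},{"dx":-0.0136,"dy":0.0384,"dz":0,"rx":0,"ry":0,"rz":0,"hand":0.085},{"dx":-0.0136,"dy":0.0384,"dz":0,"rx":0,"ry":0,"rz":0,"hand":0.085},{"dx":-0.0136,"dy":0.0384,"dz":0,"rx":0,"ry":0,"rz":0,"hand":0.085},{"dx":-0.0136,"dy":0.0384,"dz":0,"rx":0,"ry":0,"rz":0,"hand":0.085},{"dx":-0.0136,"dy":0.0384,"dz":0,"rx":0,"ry":0,"rz":0,"hand":0.085},{"dx":-0.0136,"dy":0.0384,"dz":0,"rx":0,"ry":0,"rz":0,"hand":0.085},{"dx":-0.0136,"dy":0.0384,"dz":0,"rx":0,"ry":0,"rz":0,"hand":0.085},{"dx":-0.0136,"dy":0.0384,"dz":0,"rx":0,"ry":0,"rz":0,"hand":0.085},{"dx":-0.0136,"dy":0.0384,"dz":0,"rx":0,"ry":0,"rz":0,"hand":0.085},{"dx":-0.0136,"dy":0.0384,"dz":0,"rx":0,"ry":0,"rz":0,"hand":0.085}]'; echo; python3 -m pendant '[{"dx":-0.0136,"dy":0.0384,"dz":0,"rx":0,"ry":0,"rz":0,"hand":0.085},{"dx":-0.0136,"dy":0.0384,"dz":0,"rx":0,"ry":0,"rz":0,"hand":0.085},{"dx":0,"dy":0,"dz":0,"rx":0,"ry":0,"rz":0,"hand":0.085},{"dx":0,"dy":0,"dz":0,"rx":0,"ry":0,"rz":0,"hand":0.085}]'; python3 -c "
from h import *
go(.548,-.3295,.032,-73)"
```

```text
clock: 25.77
position: [0.5726, 0.2402, 0.1756]
ee_rot: [0.0, 0.989, 0.148, -0.0]
contact_force: [1.0, 0.4, 0.1]
width: 0.0852
gripper_force: 0.0

clock: 26.77
position: [0.5515, -0.25, 0.1744]
ee_rot: [0.0, 0.989, 0.148, 0.0]
contact_force: [1.0, -0.6, 0.8]
width: 0.0848
gripper_force: 0.0

clock: 27.1
position: [0.548, -0.3318, 0.1737]
ee_rot: [-0.0, 0.989, 0.146, -0.0]
contact_force: [0.4, -0.1, -0.4]
width: 0.0853
gripper_force: 0.0
pos [ 0.548  -0.3318  0.1737] yaw -73.2 tilt z [-0.  0. -1.] q6 0.62 w 0.0853 F [ 0.4 -0.1 -0.4] clk 27.1
tool shift mm [  0.7  -2.2 141.7] rz -0.2 (or +-180)
```

```bash
python3 -m pendant '[{"dx":0.0007,"dy":-0.0022,"dz":0.02,"rx":0,"ry":0,"rz":0,"hand":0.085},{"dx":0,"dy":0,"dz":0.03,"rx":0,"ry":0,"rz":0,"hand":0.085},{"dx":0,"dy":0,"dz":0.03,"rx":0,"ry":0,"rz":0,"hand":0.085},{"dx":0,"dy":0,"dz":0.03,"rx":0,"ry":0,"rz":0,"hand":0.085},{"dx":0,"dy":0,"dz":0.02,"rx":0,"ry":0,"rz":0,"hand":0.085},{"dx":0,"dy":0,"dz":0.0115,"rx":0,"ry":0,"rz":0,"hand":0.085},{"dx":0,"dy":0,"dz":0,"rx":0,"ry":0,"rz":0,"hand":0.085},{"dx":0,"dy":0,"dz":0,"rx":0,"ry":0,"rz":0,"hand":0.085}]'; echo;  python3 -m pendant '[{"dx":0,"dy":0,"dz":0,"rx":0,"ry":0,"rz":0,"hand":0.065},{"dx":0,"dy":0,"dz":0,"rx":0,"ry":0,"rz":0,"hand":0.055},{"dx":0,"dy":0,"dz":0,"rx":0,"ry":0,"rz":0,"hand":0.05},{"dx":0,"dy":0,"dz":0,"rx":0,"ry":0,"rz":0,"hand":0.046},{"dx":0,"dy":0,"dz":0,"rx":0,"ry":0,"rz":0,"hand":0.042},{"dx":0,"dy":0,"dz":0,"rx":0,"ry":0,"rz":0,"hand":0.035},{"dx":0,"dy":0,"dz":0,"rx":0,"ry":0,"rz":0,"hand":0.035},{"dx":0,"dy":0,"dz":0,"rx":0,"ry":0,"rz":0,"hand":0.035},{"dx":0,"dy":0,"dz":0,"rx":0,"ry":0,"rz":0,"hand":0.035},{"dx":0,"dy":0,"dz":0,"rx":0,"ry":0,"rz":0,"hand":0.035},{"dx":0,"dy":0,"dz":0,"rx":0,"ry":0,"rz":0,"hand":0.035},{"dx":0,"dy":0,"dz":0,"rx":0,"ry":0,"rz":0,"hand":0.035}]' 35; python3 -c "
from h import *
go(.465,.209,.18,-73)"
```

```text
clock: 27.77
position: [0.5489, -0.3263, 0.033]
ee_rot: [-0.0, 0.989, 0.149, -0.0]
contact_force: [0.2, -0.9, 0.4]
width: 0.0852
gripper_force: 0.0

clock: 28.77
position: [0.5495, -0.3283, 0.0344]
ee_rot: [0.001, 0.989, 0.148, 0.001]
contact_force: [-0.3, -1.4, 5.9]
width: 0.043
gripper_force: 35.2
pos [ 0.5495 -0.3283  0.0344] yaw -73.0 tilt z [ 0.003 -0.002 -1.   ] q6 0.63 w 0.043 F [-0.3 -1.4  5.9] clk 28.77
tool shift mm [  76.9 -538.  -147.1] rz 0.0 (or +-180)
```

```bash
python3 -m pendant '[{"dx":0,"dy":0,"dz":-0.01,"rx":0,"ry":0,"rz":0,"hand":0.035},{"dx":0,"dy":0,"dz":-0.02,"rx":0,"ry":0,"rz":0,"hand":0.035},{"dx":0,"dy":0,"dz":-0.03,"rx":0,"ry":0,"rz":0,"hand":0.035},{"dx":0,"dy":0,"dz":-0.03,"rx":0,"ry":0,"rz":0,"hand":0.035},{"dx":0,"dy":0,"dz":-0.03,"rx":0,"ry":0,"rz":0,"hand":0.035},{"dx":0,"dy":0,"dz":-0.02,"rx":0,"ry":0,"rz":0,"hand":0.035},{"dx":0,"dy":0,"dz":-0.007,"rx":0,"ry":0,"rz":0,"hand":0.035},{"dx":0.0028,"dy":-0.0192,"dz":0,"rx":0,"ry":0,"rz":0,"hand":0.035}]'; echo;  python3 -m pendant '[{"dx":0.0055,"dy":-0.0384,"dz":0,"rx":0,"ry":0,"rz":0,"hand":0.035},{"dx":0.0055,"dy":-0.0384,"dz":0,"rx":0,"ry":0,"rz":0,"hand":0.035},{"dx":0.0055,"dy":-0.0384,"dz":0,"rx":0,"ry":0,"rz":0,"hand":0.035},{"dx":0.0055,"dy":-0.0384,"dz":0,"rx":0,"ry":0,"rz":0,"hand":0.035},{"dx":0.0055,"dy":-0.0384,"dz":0,"rx":0,"ry":0,"rz":0,"hand":0.035},{"dx":0.0055,"dy":-0.0384,"dz":0,"rx":0,"ry":0,"rz":0,"hand":0.035},{"dx":0.0055,"dy":-0.0384,"dz":0,"rx":0,"ry":0,"rz":0,"hand":0.035},{"dx":0.0055,"dy":-0.0384,"dz":0,"rx":0,"ry":0,"rz":0,"hand":0.035},{"dx":0.0055,"dy":-0.0384,"dz":0,"rx":0,"ry":0,"rz":0,"hand":0.035},{"dx":0.0055,"dy":-0.0384,"dz":0,"rx":0,"ry":0,"rz":0,"hand":0.035},{"dx":0.0055,"dy":-0.0384,"dz":0,"rx":0,"ry":0,"rz":0,"hand":0.035},{"dx":0.0055,"dy":-0.0384,"dz":0,"rx":0,"ry":0,"rz":0,"hand":0.035}]'; echo; python3 -m pendant '[{"dx":0.0055,"dy":-0.0384,"dz":0,"rx":0,"ry":0,"rz":0,"hand":0.035},{"dx":0.0028,"dy":-0.0192,"dz":0,"rx":0,"ry":0,"rz":0,"hand":0.035},{"dx":0,"dy":0,"dz":0,"rx":0,"ry":0,"rz":0,"hand":0.035},{"dx":0,"dy":0,"dz":0,"rx":0,"ry":0,"rz":0,"hand":0.035}]'; python3 -c "
from h import *
go(.465,.209,.0414,-73)"
```

```text
clock: 29.43
position: [0.5471, -0.3116, 0.182]
ee_rot: [0.003, 0.989, 0.147, 0.002]
contact_force: [0.4, 0.5, -1.5]
width: 0.0434
gripper_force: 36.1

clock: 30.43
position: [0.4717, 0.1535, 0.1788]
ee_rot: [-0.0, 0.989, 0.148, -0.001]
contact_force: [1.6, 0.1, -1.7]
width: 0.0431
gripper_force: 36.1

clock: 30.77
position: [0.4633, 0.2101, 0.1787]
ee_rot: [0.0, 0.989, 0.15, -0.001]
contact_force: [0.3, -0.2, -2.1]
width: 0.0432
gripper_force: 36.3
pos [0.4633 0.2101 0.1787] yaw -72.8 tilt z [-0.003 -0.001 -1.   ] q6 1.56 w 0.0432 F [ 0.3 -0.2 -2.1] clk 30.77
tool shift mm [  1.7   1.5 137.3] rz 0.2 (or +-180)
```

```bash
python3 -m pendant '[{"dx":0.001,"dy":0.001,"dz":0.02,"rx":0,"ry":0,"rz":0,"hand":0.035},{"dx":0,"dy":0,"dz":0.03,"rx":0,"ry":0,"rz":0,"hand":0.035},{"dx":0,"dy":0,"dz":0.03,"rx":0,"ry":0,"rz":0,"hand":0.035},{"dx":0,"dy":0,"dz":0.025,"rx":0,"ry":0,"rz":0,"hand":0.035},{"dx":0,"dy":0,"dz":0.012,"rx":0,"ry":0,"rz":0,"hand":0.035},{"dx":0,"dy":0,"dz":0.006,"rx":0,"ry":0,"rz":0,"hand":0.035},{"dx":0,"dy":0,"dz":0.004,"rx":0,"ry":0,"rz":0,"hand":0.035},{"dx":0,"dy":0,"dz":0.003,"rx":0,"ry":0,"rz":0,"hand":0.035},{"dx":0,"dy":0,"dz":0.002,"rx":0,"ry":0,"rz":0,"hand":0.035},{"dx":0,"dy":0,"dz":0,"rx":0,"ry":0,"rz":0,"hand":0.035},{"dx":0,"dy":0,"dz":0,"rx":0,"ry":0,"rz":0,"hand":0.035}]'; echo; python3 -m pendant '[{"dx":0,"dy":0,"dz":0.002,"rx":0,"ry":0,"rz":0,"hand":0.035},{"dx":0,"dy":0,"dz":0,"rx":0,"ry":0,"rz":0,"hand":0.035},{"dx":0,"dy":0,"dz":0,"rx":0,"ry":0,"rz":0,"hand":0.035}]'
```

```text
clock: 31.68
position: [0.4665, 0.2088, 0.0485]
ee_rot: [-0.0, 0.989, 0.148, 0.001]
contact_force: [-0.0, -0.1, -1.8]
width: 0.0432
gripper_force: 36.3

clock: 31.93
position: [0.466, 0.2088, 0.046]
ee_rot: [0.0, 0.989, 0.148, 0.0]
contact_force: [1.0, -0.1, -1.0]
width: 0.0431
gripper_force: 36.3
```

```bash
python3 -m pendant '[{"dx":0,"dy":0,"dz":0.002,"rx":0,"ry":0,"rz":0,"hand":0.035},{"dx":0,"dy":0,"dz":0.0015,"rx":0,"ry":0,"rz":0,"hand":0.035},{"dx":0,"dy":0,"dz":0,"rx":0,"ry":0,"rz":0,"hand":0.035},{"dx":0,"dy":0,"dz":0,"rx":0,"ry":0,"rz":0,"hand":0.035}]'; echo; python3 -m pendant '[{"dx":0,"dy":0,"dz":0.0015,"rx":0,"ry":0,"rz":0,"hand":0.035},{"dx":0,"dy":0,"dz":0,"rx":0,"ry":0,"rz":0,"hand":0.035},{"dx":0,"dy":0,"dz":0,"rx":0,"ry":0,"rz":0,"hand":0.035}]'
```

```text
clock: 32.27
position: [0.4658, 0.2087, 0.0421]
ee_rot: [0.0, 0.989, 0.148, -0.0]
contact_force: [0.0, 0.5, -2.0]
width: 0.0428
gripper_force: 36.3

clock: 32.52
position: [0.4662, 0.2088, 0.0414]
ee_rot: [-0.0, 0.989, 0.148, 0.0]
contact_force: [-0.8, -0.8, 4.5]
width: 0.0431
gripper_force: 36.8
```

Contact is at 0.0414, exactly as predicted. I'll release, rise and move aside, then look.

```bash
python3 -m pendant '[{"dx":0,"dy":0,"dz":-0.0012,"rx":0,"ry":0,"rz":0,"hand":0.035},{"dx":0,"dy":0,"dz":0,"rx":0,"ry":0,"rz":0,"hand":0.046},{"dx":0,"dy":0,"dz":0,"rx":0,"ry":0,"rz":0,"hand":0.055},{"dx":0,"dy":0,"dz":0,"rx":0,"ry":0,"rz":0,"hand":0.08},{"dx":0,"dy":0,"dz":0,"rx":0,"ry":0,"rz":0,"hand":0.085},{"dx":0,"dy":0,"dz":0,"rx":0,"ry":0,"rz":0,"hand":0.085},{"dx":0,"dy":0,"dz":0,"rx":0,"ry":0,"rz":0,"hand":0.085},{"dx":0,"dy":0,"dz":-0.015,"rx":0,"ry":0,"rz":0,"hand":0.085},{"dx":0,"dy":0,"dz":-0.03,"rx":0,"ry":0,"rz":0,"hand":0.085},{"dx":0,"dy":0,"dz":-0.035,"rx":0,"ry":0,"rz":0,"hand":0.085},{"dx":0,"dy":0,"dz":-0.035,"rx":0,"ry":0,"rz":0,"hand":0.085},{"dx":0,"dy":0,"dz":-0.035,"rx":0,"ry":0,"rz":0,"hand":0.085}]'; echo; python3 -m pendant '[{"dx":-0.0136,"dy":0.0384,"dz":0,"rx":0,"ry":0,"rz":0,"hand":0.085},{"dx":-0.0136,"dy":0.0384,"dz":0,"rx":0,"ry":0,"rz":0,"hand":0.085},{"dx":-0.0136,"dy":0.0384,"dz":0,"rx":0,"ry":0,"rz":0,"hand":0.085},{"dx":-0.0136,"dy":0.0384,"dz":0,"rx":0,"ry":0,"rz":0,"hand":0.085},{"dx":-0.0136,"dy":0.0384,"dz":0,"rx":0,"ry":0,"rz":0,"hand":0.085},{"dx":-0.0136,"dy":0.0384,"dz":0,"rx":0,"ry":0,"rz":0,"hand":0.085},{"dx":-0.0136,"dy":0.0384,"dz":0,"rx":0,"ry":0,"rz":0,"hand":0.085},{"dx":-0.0136,"dy":0.0384,"dz":0,"rx":0,"ry":0,"rz":0,"hand":0.085},{"dx":0,"dy":0,"dz":0,"rx":0,"ry":0,"rz":0,"hand":0.085},{"dx":0,"dy":0,"dz":0,"rx":0,"ry":0,"rz":0,"hand":0.085}]'; python3 -c "
from h import *
f=[manip.get_image(n)['frame'][:,:,::-1] for n in ('scene','top')]
cv2.imwrite('pics/t4.png',np.vstack([np.hstack([cv2.resize(f[0][190:320,360:510],(400,340)),cv2.resize(f[1][110:240,115:255],(400,340))]),np.hstack([cv2.resize(f[0],(400,250)),cv2.resize(f[1],(400,250))])]))"
```

```text
clock: 33.52
position: [0.4655, 0.2087, 0.1934]
ee_rot: [0.0, 0.989, 0.148, -0.0]
contact_force: [1.5, -0.3, -0.6]
width: 0.085
gripper_force: 0.0

clock: 34.35
position: [0.4518, -0.1189, 0.1919]
ee_rot: [-0.0, 0.989, 0.146, -0.0]
contact_force: [0.7, -0.7, -0.3]
width: 0.0852
gripper_force: 0.0
```

View pics/t4.png

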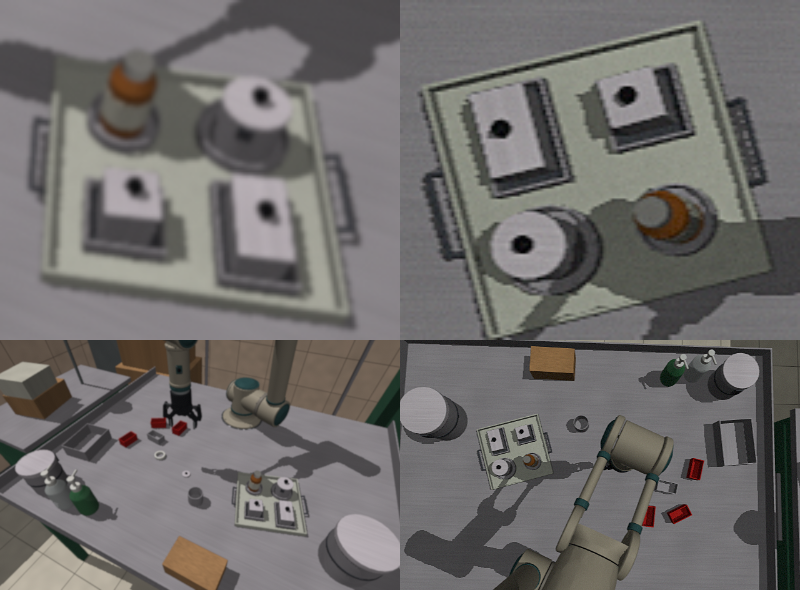

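All four items stand upright in their matching holders: bottle (650,220), drum (525,245), long box (505,130) and square box (630,95). The open pot and open box are where they were, so I'm handing in.

```bash
python3 -c "
from rig import manip
print(manip.sign_off())"
```

```text
the job is handed in; nothing more can be done
None
```

The drum, long box, square box and bottle are all upright and fully down in their matching holders. The two open vessels weren't touched, and I handed the job in at about 34 s.

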